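# Clear the cake tin and spring open the push-catch cupboard

## Task

The round cake tin is standing in the way of the wide door of the small white cupboard: slide it along the worktop, never lifting it, until it is clear of the door's swing while the door is still shut. Then press the wide door in at its free edge so that the push catch lets go and the door springs ajar by itself, take the hand off it, and after that reach behind the sprung edge with a fingertip and push the door wide open, about square to the cupboard. Leave the narrow door shut and everything else on the worktop where it stands.

Things in the scene. Friction and masses are not known exactly. Their poses are not given: they have to be found in the camera images.
- cupboard: Low white-painted steel cupboard fixed on the worktop, 360 wide, 250 high, two plain doors over its whole front. Origin: centre of its underside; -x points out of the front, +y along it to the wide door's hinge. Carcass front at x=-100 mm, shut doors' outer faces at x=-122. Wide door y=-42 to 178 mm, narrow door -178 to -47 (hinge). Behind x=+10 mm a tray lies on the roof, top at 262 mm.
- wide_edge (a point): Point that swings with the wide door: top corner of its free edge, on the outer face, 248 mm above the worktop. -x points out of the outer face, +y along the door to its hinge edge, z up. The door is 220 mm wide, 16 thick and 224 high (24 to 248 mm above the worktop).
- wide_hinge (a point): Fixed point on the wide door's vertical hinge axis, at the door's top (248 mm high). The axis runs along the hinge edge of the door's inner face (6 mm in front of the carcass); the free edge swings on a circle of 220 mm radius round it.
- catch (a point): Fixed point: the wide door's push catch, where its plunger meets the shut door's inner face, 115 mm above the worktop, 26 mm from the door's free edge. Same axes as the cupboard. Once released, the white plunger (11 mm thick) sticks out along -x up to 58 mm from here: reach behind the door above 130 mm height.
- wide_door (a joint): Angle, rad: 0 shut, 1.57 square to the cupboard, stop at 1.75. About 8 N at the free edge (15 N at mid-door) presses it in; the catch lets go beyond -0.02 (4 to 5 mm at the edge), the stop is at -0.026. On letting up, it springs out to about 0.3 (edge some 65 mm off the front) and will not catch again. Then it swings under 1 N and stays wherever it is left.
- narrow_door (a joint): Angle of the narrow door, rad: 0 shut, grows as it opens. It has a push catch of the same kind. To stay shut.
- tin: Round straight-sided dark steel cake tin, open at the top, standing loose in front of the wide door: 140 mm across, 60 mm high, wall and floor 3 mm, about 0.35 kg. Origin: centre of its underside. It is clear of the swing when its centre is more than 300 mm (in plan) from the hinge axis.
- salt: Bystander: small clear jar with a white cap, 68 mm across, 72 mm high, on the hinge side of the wide door, just outside its swing. Origin: centre of its underside.
- ramekin: Bystander: white ceramic ramekin, 84 mm across, 45 mm high. Origin: centre of its underside.
- mill: Bystander: dark wooden pepper mill, 58 mm across, 186 mm high. Origin: centre of its underside.
- jug: Bystander: steel mug with a handle on its +y side, 90 mm across, 100 mm high. Origin: centre of its underside.
- oil: Bystander: slim amber glass bottle, 48 mm across, 150 mm high. Origin: centre of its underside.
- scale: Bystander: flat kitchen scale, 150 x 200 x 20 mm. Origin: centre of its underside.
- spatula: Bystander: wooden-handled spatula lying flat along its x axis, 280 mm long, 20 mm high. Origin: the middle of its underside.
Things that resemble listed ones, but are neither listed nor needed, are in the scene too. Several things have the shape of the tin; the one meant has the colours described above.

How it is judged:
By the outcome, as a careful person would: the job done as asked, in the order asked, and still so for the second after the job is handed in, with the robot touching nothing.
It also fails if it takes over 64 s, if anything falls off the work surface, if the arm or the gripper's body presses on something with over 40 N, if the wrist force passes 120 N, or if a joint passes its speed limit or range.

## Robot

A 6-joint arm with a two-finger parallel gripper is mounted at the origin on the work surface. World frame = base frame: x ahead of the robot, y to its left, z up, the work surface at z = 0. Lengths are in m, angles in rad, forces in N, time in s.
With the tool pointing down it reaches from about 0.4 to 0.825 m from the base axis. Payload 7 kg.
Tool frame: the origin (TCP) lies midway between the tips of the shut fingers; the grasp point (between the pads) lies 19 mm behind it (arm.hold_point_z is the distance from the TCP to the grasp point, in m); z points along the fingers, x is the direction in which the jaws open and shut, and the axes are right-handed (so a half turn about z gives the same grasp; the last joint's range is limited). The gripper opens to 88 mm and grips with 3 to 60 N. Pads are 19 mm wide; open, the fingers measure 130 mm over their backs; the gripper's body (78 mm by 193 mm) begins 47 mm behind the grasp point.
Start: joints at [1.637, 0.359, 0.012, 0, -1.224, -0.288], TCP at [0.149, 0.658, 0.227] pointing down, gripper open.
Joint ranges: [-3.07, 3.07], [-1.43, 2.12], [-1.02, 1.25], [-3.03, 1.67], [-3.05, -0], [-3.03, 3.03]. Speed limits (rad/s): [2.39, 2.39, 3.01, 3.14, 3.14, 3.14].

## Interface

Orientations are given as [roll, pitch, yaw] about the fixed x, y, z axes, in that order (R = Rz(yaw) Ry(pitch) Rx(roll)).
In Python, from station import readout, viewer, job, arm gives the robot as it stands.
- The arm moves only by the tool apply_moves, never from a script. Its argument "deltas" is text: rows parted by semicolons, each of 4 numbers parted by spaces: the shift along the tool's x, y, z in cm, then the turn about the tool's z in rad. A call has 1 to 10 rows; each row shifts and turns the commanded pose from where the row before left it, along the tool's axes as they then stand; what a row does not reach is not made up. A row lasts 1/8 s, in which the tool goes at most 62.5 mm and 10.7 degrees, less where a joint would pass 70% of its speed; a pose out of reach is approached as far as the arm can. A call is refused whole if a number of a shift passes 6.25 or a number of a turn 0.188, either way. A call with a gripper value outside its range is refused whole. "gripper" is the closure, from -1 (fully open) to 1 (shut), so that 0 is half open, set as the call begins (left out, the last holds). The fingers move at their own pace and stop on an object; "squeeze" is the grip in N (left out, the last holds). Time passes only in rows, so rows that do not move let the fingers close. It gives the time, the measured TCP pose, the force and the opening at its end, in the units of the state.
- readout.get_state(): the state, without advancing time (a new reading comes with each control period).
- viewer.grab_frame(name): name is "scene" or "side" or "wrist"; returns a dict with "image" (400x640x3 uint8, red, green, blue), "camera_matrix" (3x3 intrinsics, pixels), "cam_to_world" (4x4, takes a point from camera to world coordinates). Camera axes: x right, y up, looking along -z (the intrinsics and any distortion apply to the point x, -y, -z); pixel columns grow to the right and rows downward; lengths in m; the calibration is good to about 2 mm. A picture is of the moment at which its call begins. There is no depth.
- job.job_done(): hands the job in, once; it reports no verdict.
Trained networks look in the newest picture that a camera, given by its name, has taken for a name from the list of things; names that differ only in an ending like _2 or _b are one class to them, and where a whole thing is asked for, a point or a joint stands for the part that bears it (a point fixed in the world has none). Each returns a list of dicts, best first, with "conf" (0 to 1); they miss things now and then, are a little off and sometimes report something else, mostly with a low value. They report only what shows in the picture. A call takes as long as a camera call. They do not tell look-alikes from the thing itself.
- viewer.silhouettes(camera, query): "region" (400x640 bool, what is visible of it) and "extent" ([left, top, width, height] in pixels, round what is visible of it).
The state is a dict: "t": time; "q": joint angles; "qd": joint speeds; "joint_efforts": joint torques, N m; "eef_pos": TCP position; "ee_rot": TCP orientation; "force": force on the tool from outside, world axes, zero at the start; "moment": the same for the moment, N m; "width": finger opening in m.
Only numpy, scipy, OpenCV 4.12 (cv2) and the standard library are available. Lean on these libraries where they do the work, as an engineer would, in place of code of your own. Each camera call takes 0.05 s, during which the arm holds its last target.

## Working session

There is one attempt and no reset: what is moved stays moved. The work goes in short steps, Python scripts to look and compute and a tool call to move; the robot and the scene stay as the last step left them, time stands still between calls to the robot, and variables do not carry over. Pictures are saved under pics/ and viewed, and the job is handed in when it is done.

Besides the shell and the picture viewer there is one more tool, called after ">>>" as name(argument=value, ...), one argument or row to a line, values as JSON. apply_moves: Moves the arm, as the interface text tells. Its arguments: {"type":"object","properties":{"deltas":{"type":"string"},"gripper":{"type":"number"},"squeeze":{"type":"number"}},"required":["deltas"]}

```bash
mkdir -p pics; ls
cat > h.py <<'E'
import numpy as np, cv2
from station import readout, viewer, job, arm
def save(n,f): cv2.imwrite(f"pics/{n}.png", f["image"][:,:,::-1])
def pix2plane(f,u,v,z):
    K=f["camera_matrix"];T=f["cam_to_world"]
    d=np.array([(u-K[0,2])/K[0,0],-(v-K[1,2])/K[1,1],-1.0])
    d=T[:3,:3]@d;o=T[:3,3]
    return o+d*(z-o[2])/d[2]
def proj(f,p):
    K=f["camera_matrix"];T=f["cam_to_world"]
    c=T[:3,:3].T@(np.asarray(p,float)-T[:3,3])
    return np.array([K[0,0]*c[0]/-c[2]+K[0,2],K[1,1]*(-c[1])/-c[2]+K[1,2]])
E
python3 - <<'E'
from h import *
for n in ["scene","side","wrist"]:
    f=viewer.grab_frame(n);save(n+"0",f);print(n,f["camera_matrix"].round(1).tolist(),f["cam_to_world"].round(3).tolist(),[k for k in f])
    for q in ["cupboard","tin","wide_edge","salt","ramekin","mill","jug","oil","scale","spatula"]:
        print(q,[(round(r["conf"],2),r["extent"]) for r in viewer.silhouettes(n,q)])
s=readout.get_state();print(s)
E
```

```text
pics
scene [[430.7, 0.0, 316.9], [0.0, 430.7, 205.6], [0.0, 0.0, 1.0]] [[0.348, -0.799, 0.491, 1.392], [0.937, 0.293, -0.189, -0.414], [0.007, 0.525, 0.851, 1.522], [0.0, 0.0, 0.0, 1.0]] ['image', 'camera_matrix', 'cam_to_world']
cupboard [(0.87, [201.9, 132.6, 76.8, 115.8]), (0.73, [340.0, 223.9, 16.9, 23.6])]
tin [(0.95, [347.8, 245.2, 36.3, 42.8]), (0.91, [274.2, 250.5, 41.3, 41.8]), (0.86, [161.7, 220.6, 43.8, 33.0]), (0.74, [293.8, 187.5, 34.3, 39.8]), (0.68, [299.9, 151.2, 30.4, 33.0])]
wide_edge [(0.92, [267.7, 160.5, 9.2, 76.9])]
salt [(0.57, [339.2, 223.6, 18.8, 24.2]), (0.21, [399.0, 155.9, 28.5, 30.2])]
ramekin []
mill [(0.54, [402.5, 131.6, 16.0, 32.0])]
jug [(0.59, [398.4, 154.5, 28.0, 33.3])]
oil [(0.85, [419.6, 181.0, 15.3, 21.5]), (0.18, [259.6, 132.8, 5.7, 27.2])]
scale [(0.76, [373.9, 200.3, 52.3, 48.8])]
spatula [(0.93, [356.9, 130.6, 34.1, 47.7])]
side [[498.3, 0.0, 320.9], [0.0, 498.3, 200.1], [0.0, 0.0, 1.0]] [[0.994, 0.087, -0.069, 0.481], [-0.11, 0.84, -0.531, -1.12], [0.012, 0.535, 0.845, 1.755], [0.0, 0.0, 0.0, 1.0]] ['image', 'camera_matrix', 'cam_to_world'
[... 902 characters left out ...]
[]
salt []
ramekin []
mill []
jug []
oil []
scale []
spatula []
{'t': 1.65, 'q': array([ 1.63709357e+00,  3.58618154e-01,  1.19045509e-02,  9.84357415e-06,
       -1.22409029e+00, -2.88091961e-01]), 'qd': array([-0.00067235,  0.0014225 , -0.00015544, -0.0009681 , -0.00148184,
       -0.00017203]), 'joint_efforts': array([ 8.79107320e-04, -5.82372987e+01,  2.93295872e+01,  7.00217798e+00,
        1.24435290e-02, -4.93932839e-05]), 'eef_pos': array([0.14850857, 0.65844601, 0.22655325]), 'ee_rot': array([-3.14158163e+00, -4.62795107e-06, -1.79258770e+00]), 'force': array([-0.01554032,  1.36056167, -0.20659744]), 'moment': array([0.05842186, 0.01635577, 0.00599761]), 'width': 0.0875546463733179}
```

View pics/scene0.png

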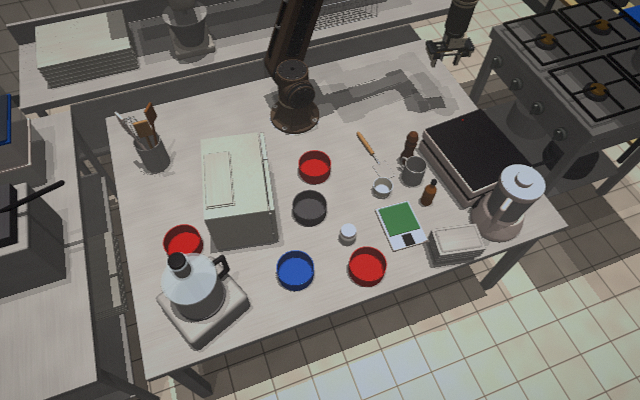

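View pics/side0.png

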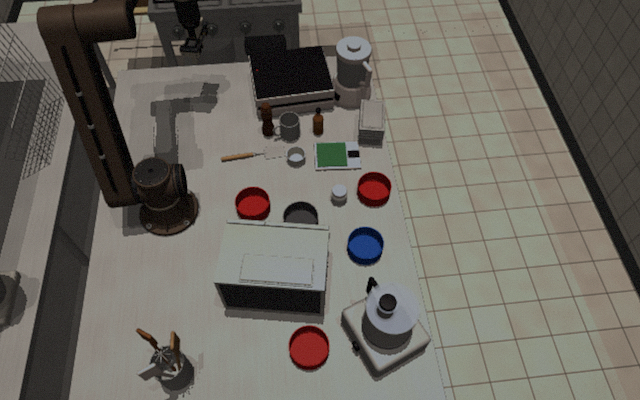

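View pics/wrist0.png

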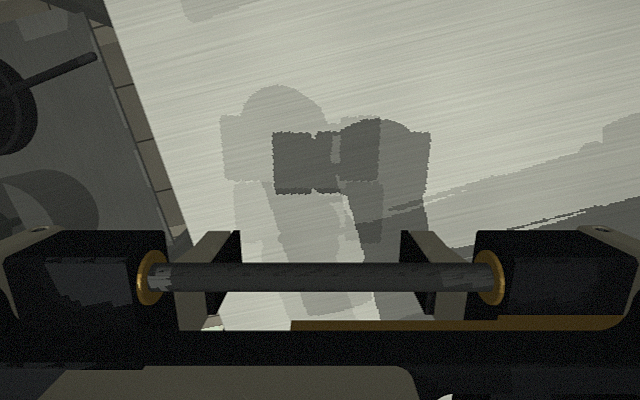

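Run:
```python
from h import *
fs=viewer.grab_frame("scene");fd=viewer.grab_frame("side")
import pickle;pickle.dump((fs,fd),open("f0.pkl","wb"))
a=cv2.resize(fs["image"][110:300,180:420],None,fx=3.3,fy=3.15,interpolation=cv2.INTER_CUBIC)
b=cv2.resize(fd["image"][130:330,200:400],None,fx=3,fy=3,interpolation=cv2.INTER_CUBIC)
cv2.imwrite("pics/a.png",a[:,:,::-1]);cv2.imwrite("pics/b.png",b[:,:,::-1])
for n,f in (("scene",fs),("side",fd)):
  for q,h in (("tin",.06),("salt",.072),("jug",.1),("ramekin",.045),("scale",.02),("spatula",.02)):
    for r in viewer.silhouettes(n,q):
      m=cv2.moments(r["region"].astype(np.uint8),True)
      u,v=m["m10"]/m["m00"],m["m01"]/m["m00"]
      print(n,q,round(r["conf"],2),round(u),round(v),pix2plane(f,u,v,h/2)[:2].round(3))
```

```text
scene tin 0.94 295 270 [ 0.767 -0.258]
scene tin 0.94 182 240 [ 0.498 -0.626]
scene tin 0.73 309 207 [ 0.529 -0.117]
scene tin 0.65 314 166 [ 0.341 -0.026]
scene tin 0.57 367 266 [ 0.845 -0.001]
scene tin 0.44 270 202 [ 0.451 -0.257]
scene tin 0.3 400 226 [0.734 0.195]
scene salt 0.78 347 234 [ 0.697 -0.019]
scene salt 0.67 401 226 [0.736 0.193]
scene jug 0.87 412 170 [0.515 0.354]
scene jug 0.72 237 190 [ 0.361 -0.369]
scene ramekin 0.89 382 186 [0.532 0.209]
scene scale 0.73 401 226 [0.724 0.205]
scene spatula 0.63 377 161 [0.394 0.25 ]
side tin 0.87 252 204 [ 0.341 -0.027]
side tin 0.81 373 189 [ 0.844 -0.006]
side tin 0.72 364 246 [ 0.765 -0.262]
side tin 0.69 300 214 [ 0.531 -0.091]
side tin 0.69 308 348 [ 0.512 -0.63 ]
side tin 0.41 296 226 [ 0.511 -0.146]
side jug 0.42 245 222 [ 0.312 -0.12 ]
side ramekin 0.78 295 156 [0.535 0.208]
side ramekin 0.53 272 267 [ 0.406 -0.309]
side ramekin 0.29 245 222 [ 0.309 -0.104]
side scale 0.89 337 156 [0.717 0.2  ]
side spatula 0.74 262 153 [0.392 0.245]
side spatula 0.44 245 222 [ 0.308 -0.096]
```

View pics/a.png

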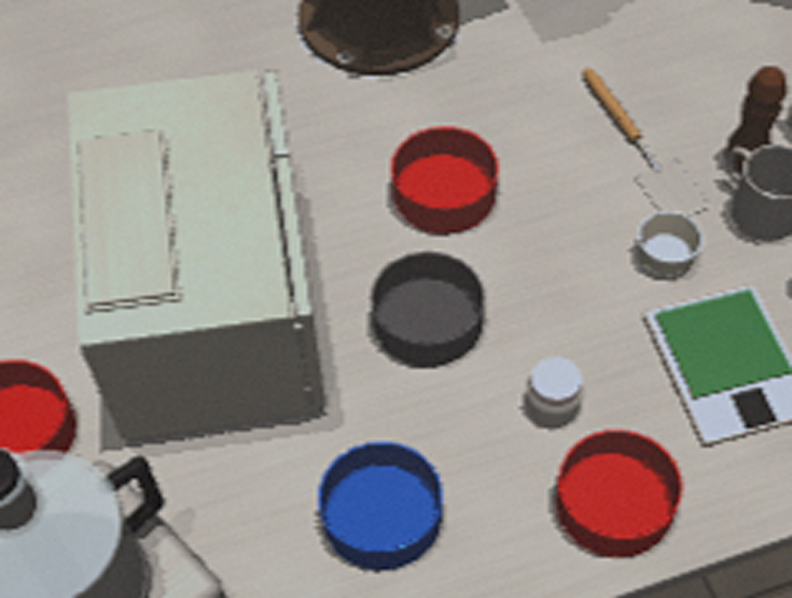

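View pics/b.png

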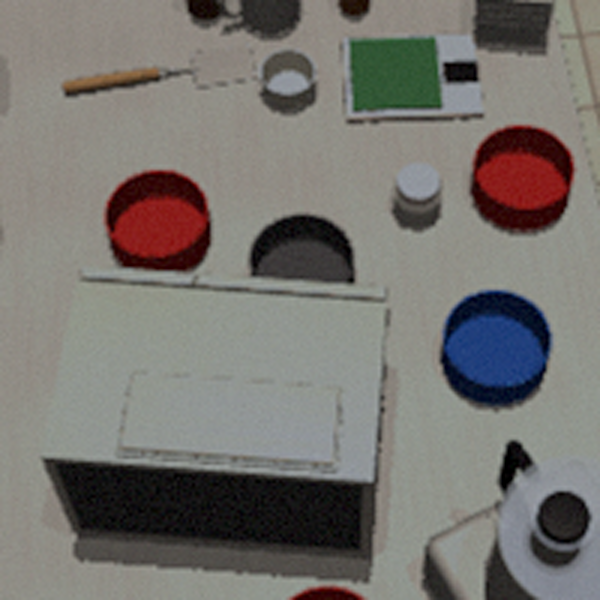

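Run:
```python
from h import *
import pickle
from scipy.optimize import least_squares
fs,fd=pickle.load(open("f0.pkl","rb"))
P=[(fs,263.3,132.9,-.122,-.178,.248),(fs,274.5,206.5,-.122,.178,.248),(fs,278.5,241.7,-.122,.178,.024),
(fs,200.6,139.2,.1,-.18,.25),(fs,205.2,219.5,.1,.18,.25),
(fd,328.7,226.9,-.122,.178,.248),(fd,227.3,220.7,-.122,-.178,.248),(fd,215,283.3,.1,-.18,.25),(fd,325,286.7,.1,.18,.25)]
for f,u,v,x,y,z in P: print(x,y,pix2plane(f,u,v,z)[:2].round(3))
def W(p,x,y,z):
    c,s=np.cos(p[2]),np.sin(p[2]);return [p[0]+c*x-s*y,p[1]+s*x+c*y,z]
def res(p):
    return np.concatenate([proj(f,W(p,x if x<0 else p[3],y,z))-[u,v] for f,u,v,x,y,z in P])
r=least_squares(res,[.45,-.3,-1.57,.1],loss="soft_l1");p=r.x;print(p,r.fun.reshape(-1,2).round(1).tolist())
for n,a in dict(hinge=(-.106,.178,.248),edge=(-.122,-.042,.248),catch=(-.106,-.016,.115)).items(): print(n,np.round(W(p,*a),3))
# tin rim fit: scene dark, using ellipse of rim
for (f,box,nm) in ((fs,(280,175,345,235),"scene"),):
    pass
def overlay(f,nm,tin,crop,s):
    im=f["image"].copy()
    t=np.linspace(0,2*np.pi,80)
    im=cv2.resize(im[crop[1]:crop[3],crop[0]:crop[2]],None,fx=s,fy=s,interpolation=cv2.INTER_CUBIC)
    for (x,y,h,rr) in tin:
      for z in (0,h):
        pts=np.array([(proj(f,[x+rr*np.cos(a),y+rr*np.sin(a),z])-crop[:2]+.5)*s for a in t]).astype(int)
        cv2.polylines(im,[pts],True,(0,255,0),1)
    for y0,y1 in((-.042,.178),(-.178,-.047)):
        pts=np.array([(proj(f,W(p,-.122,a,b))-crop[:2]+.5)*s for a,b in((y0,.248),(y1,.248),(y1,.024),(y0,.024))]).astype(int)
        cv2.polylines(im,[pts],True,(255,0,0),1)
    cv2.imwrite(f"pics/{nm}.png",im[:,:,::-1])
tins=[(.53,-.115,.06,.07),(.697,-.02,.072,.034),(.341,-.026,.06,.07),(.844,-.003,.06,.07),(.533,.208,.045,.042)]
overlay(fs,"oa",tins,(190,120,430,310),3);overlay(fd,"ob",tins,(200,130,400,330),3)
```

```text
-0.122 -0.178 [ 0.275 -0.211]
-0.122 0.178 [ 0.61  -0.271]
-0.122 0.178 [ 0.631 -0.279]
0.1 -0.18 [ 0.225 -0.446]
0.1 0.18 [ 0.58  -0.507]
-0.122 0.178 [ 0.619 -0.285]
-0.122 -0.178 [ 0.27  -0.223]
0.1 -0.18 [ 0.229 -0.454]
0.1 0.18 [ 0.58  -0.503]
[ 0.42380673 -0.36662391 -1.74002371  0.11214072] [[-1.8, -0.8], [-0.7, 2.7], [-0.2, -2.7], [-0.1, 0.5], [0.1, 0.6], [0.1, -2.1], [-0.4, -1.7], [-0.4, -2.2], [0.7, 1.1]]
hinge [ 0.617 -0.292  0.248]
edge [ 0.403 -0.239  0.248]
catch [ 0.426 -0.259  0.115]
```

View pics/oa.png

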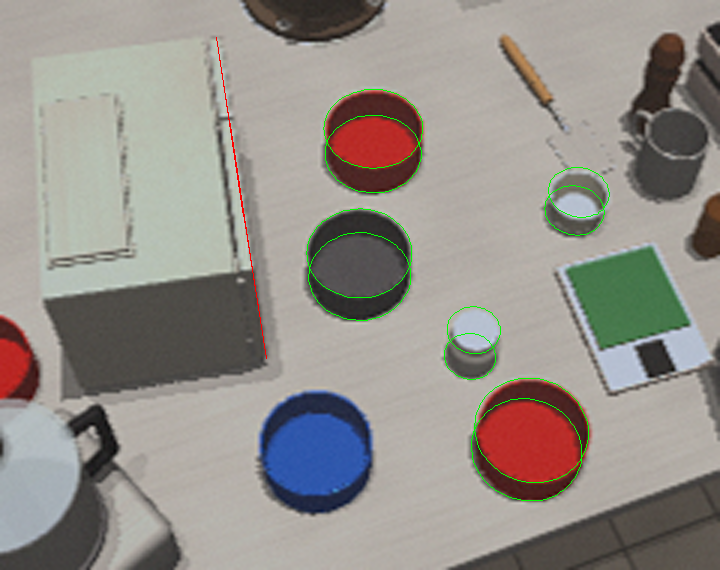

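View pics/ob.png

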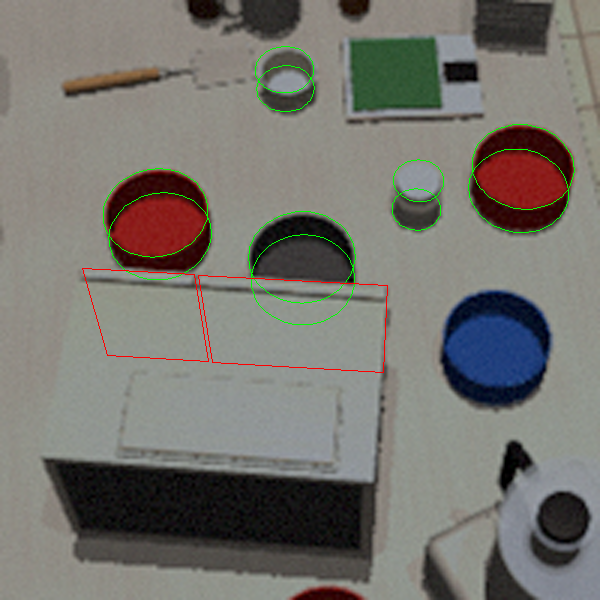

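Look-alikes of the tin in the scene picture: red (314,166), red (367,266), red (183,242), blue (295,270) and dark (309,207). The dark one is the target, at about (0.53, -0.115). The crop overlay fits it. I'll raise the arm and turn the tool first.

>>> apply_moves(
  deltas="0 0 -1 0.169;0 0 -1 0.169;0 0 -1 0.169;0 0 -1 0.169;0 0 -1 0.169;0 0 -1 0.169;0 0 -1 0.169;0 0 -1 0.166;0 0 0 0",
  gripper=1,
  squeeze=20,
)

```text
t: 3.48
eef_pos: [0.1486, 0.6588, 0.3074]
ee_rot: [3.14, 0.0, -3.14]
force: [0.3, 0.3, -0.6]
width: 0.0041
```

>>> apply_moves(
  deltas="-4 -4.5 0 0;-4 -4.5 0 0;-4 -4.5 0 0;-4 -4.5 0 0;-4 -4.5 0 0;-4 -4.5 0 0;-4 -4.5 0 0;-4 -4.5 0 0;-1 -5 0 0;-1 -5 0 0",
)

```text
t: 4.72
eef_pos: [0.4887, 0.1966, 0.3058]
ee_rot: [-3.141, -0.001, -3.137]
force: [0.2, -0.3, 0.9]
width: -0.0001
```

>>> apply_moves(
  deltas="-1 -5 0 0;-1 -5 0 0;-1 -5 0 0;-1 -5 0 0;0 -5 0 0;0 -5 0 0;0 0 0 0;0 0 0 0",
)

```text
t: 5.72
eef_pos: [0.5283, -0.1016, 0.3061]
ee_rot: [3.141, -0.0, -3.14]
force: [-0.3, 0.2, -0.1]
width: 0.0005
```

Run:
```python
from h import *
f=viewer.grab_frame("wrist");save("w1",f);print(f["cam_to_world"].round(3).tolist())
for q in ["tin","wide_edge"]:print(q,[(round(r["conf"],2),r["extent"]) for r in viewer.silhouettes("wrist",q)])
f=viewer.grab_frame("scene");save("s1",f)
```

```text
[[-1.0, 0.001, 0.001, 0.529], [-0.002, -0.962, -0.275, -0.176], [0.001, -0.275, 0.962, 0.465], [0.0, 0.0, 0.0, 1.0]]
tin [(0.79, [260.7, 97.5, 113.4, 108.0]), (0.78, [59.1, 2.1, 136.5, 96.4])]
wide_edge [(0.93, [232.1, 0.0, 295.0, 58.8])]
```

View pics/w1.png

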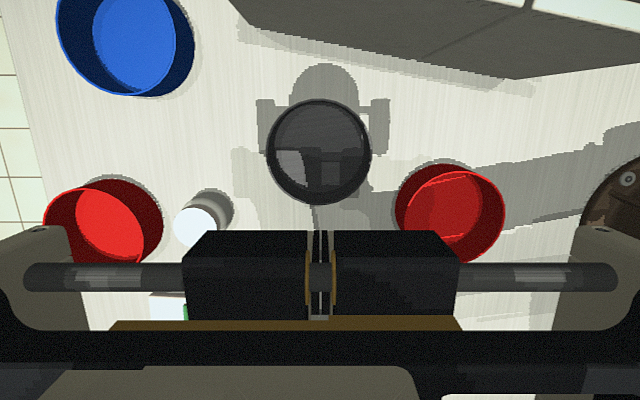

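View pics/s1.png

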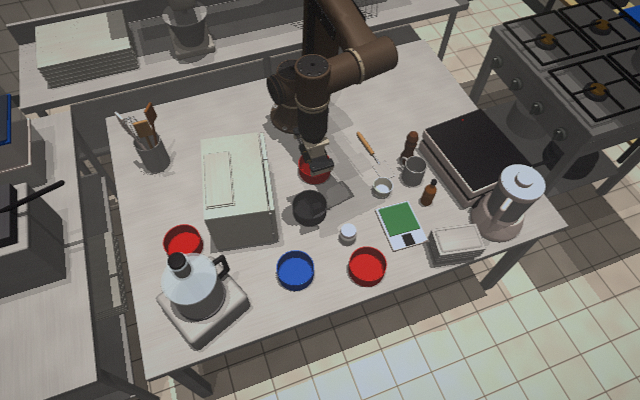

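Run:
```python
from h import *
f=viewer.grab_frame("wrist")
print("tin",pix2plane(f,319,152,.06))
for u,v in((250,20),(420,55),(515,79)):print(pix2plane(f,u,v,.024))
im=cv2.resize(f["image"][0:100,220:640],None,fx=1.9,fy=4,interpolation=cv2.INTER_CUBIC);im=np.clip(im.astype(int)*2,0,255).astype(np.uint8)
p=[ 0.42380673,-0.36662391,-1.74002371]
c,s=np.cos(p[2]),np.sin(p[2])
for x,y in((-.122,-.178),(-.122,-.047),(-.122,-.042),(-.122,.178)):
    w=[p[0]+c*x-s*y,p[1]+s*x+c*y,.024];print(np.round(w,3),proj(f,w).round(1))
cv2.imwrite("pics/w1c.png",im[:,:,::-1])
```

```text
tin [ 0.53033961 -0.11838475  0.06      ]
[ 0.61816416 -0.28043586  0.024     ]
[ 0.39899503 -0.24010845  0.024     ]
[ 0.27004666 -0.21103457  0.024     ]
[ 0.269 -0.216  0.024] [516.6  74.7]
[ 0.398 -0.238  0.024] [420.6  56.4]
[ 0.403 -0.239  0.024] [416.9  55.7]
[ 0.62  -0.276  0.024] [248.9  23.6]
```

View pics/w1c.png

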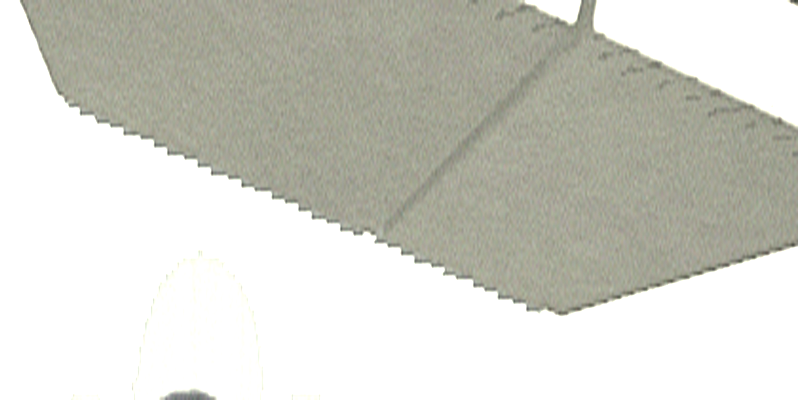

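>>> apply_moves(
  deltas="0 0 5 0;0 0 5 0;0 0 5 0;0 0 5 0;0 0 4 0;0 0 2.5 0;0 0 1.5 0;0 0 0 0;0 0 0 0",
)

```text
t: 7.1
eef_pos: [0.5294, -0.1013, 0.0276]
ee_rot: [3.142, 0.002, -3.141]
force: [-0.1, 0.6, -0.0]
width: 0.0006
```

>>> apply_moves(
  deltas="0 1.5 0.7 0;0 1.5 0 0;0 1 0 0;0 1.5 0 0;0 2 0 0;0 2 0 0;0 2 0 0;0 2 0 0;0 2 0 0;0 1.5 0 0",
)

```text
t: 8.35
eef_pos: [0.5285, 0.0697, 0.0196]
ee_rot: [-3.142, 0.0, -3.141]
force: [-0.1, -3.6, 2.4]
width: 0.0003
```

>>> apply_moves(
  deltas="0 1.2 0 0;0 0.6 0 0;0 0 0 0;0 0 0 0;0 -0.8 0 0;0 -0.7 0 0;0 0 0 0",
)

```text
t: 9.22
eef_pos: [0.5284, 0.0706, 0.0195]
ee_rot: [-3.142, -0.0, 3.14]
force: [-0.2, 0.5, -0.1]
width: 0.0003
```

Run:
```python
from h import *
f=viewer.grab_frame("scene");save("s2",f)
for r in viewer.silhouettes("scene","tin"):
      m=cv2.moments(r["region"].astype(np.uint8),True)
      u,v=m["m10"]/m["m00"],m["m01"]/m["m00"]
      print(round(r["conf"],2),round(u),round(v),pix2plane(f,u,v,.03)[:2].round(3))
im=cv2.resize(f["image"][120:290,200:440],None,fx=3.3,fy=3.3,interpolation=cv2.INTER_CUBIC)
cv2.imwrite("pics/s2c.png",im[:,:,::-1])
```

```text
0.94 339 199 [0.534 0.013]
0.88 182 240 [ 0.498 -0.627]
0.69 366 266 [ 0.844 -0.002]
0.66 295 270 [ 0.767 -0.259]
0.6 314 166 [ 0.341 -0.026]
```

View pics/s2c.png

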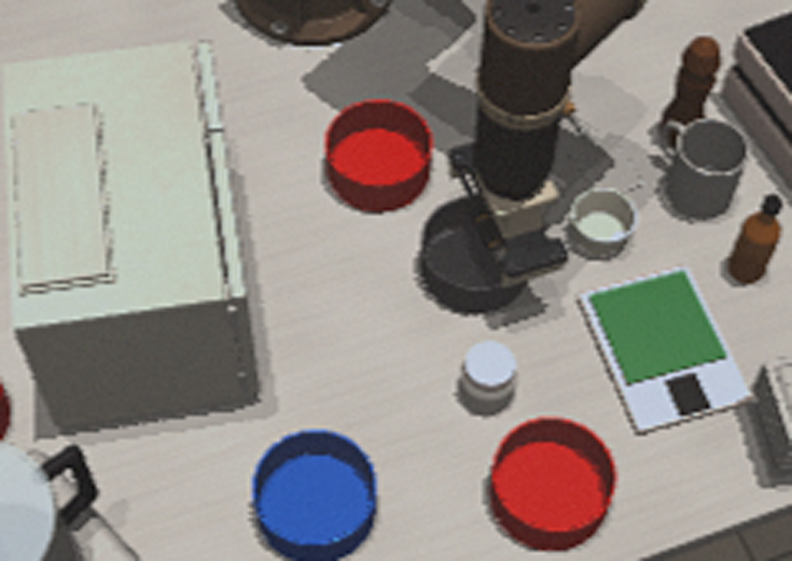

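>>> apply_moves(
  deltas="0 0 -3 0;0 0 -5 0;0 0 -5 0;0 0 -5 0;0 0 -4 0.085;0 0 -2 0.085;0 0 0 0;0 0 0 0",
)

```text
t: 10.32
eef_pos: [0.5279, 0.0714, 0.2585]
ee_rot: [-3.141, -0.001, 2.973]
force: [-0.5, 0.1, -0.1]
width: 0.0002
```

Run:
```python
from h import *
f=viewer.grab_frame("scene");save("s3",f)
h=np.array([.617,-.292])
for n in("scene","side"):
  g=f if n=="scene" else viewer.grab_frame(n)
  for r in viewer.silhouettes(n,"tin")[:6]:
      m=cv2.moments(r["region"].astype(np.uint8),True)
      u,v=m["m10"]/m["m00"],m["m01"]/m["m00"];w=pix2plane(g,u,v,.03)[:2]
      print(n,round(r["conf"],2),round(u),round(v),w.round(3),np.linalg.norm(w-h).round(3))
print(readout.get_state()["eef_pos"],readout.get_state()["ee_rot"])
im=g["image"].copy()
for x,y in((.53,.02),(.53,.03)):
  for z in(0,.06):
    pts=np.array([proj(g,[x+.07*np.cos(a),y+.07*np.sin(a),z])*4-[800,400] for a in np.linspace(0,6.28,60)]).astype(int)
    if z==0: big=cv2.resize(im[100:240,200:400],None,fx=4,fy=4) if y==.02 else big
    cv2.polylines(big,[pts],True,(0,255,0) if y==.02 else (255,255,0),1)
cv2.imwrite("pics/d3.png",big[:,:,::-1])
```

```text
scene 0.84 314 166 [ 0.341 -0.026] 0.383
scene 0.78 343 197 [0.528 0.034] 0.338
scene 0.61 182 240 [ 0.498 -0.627] 0.356
scene 0.59 295 270 [ 0.767 -0.259] 0.154
scene 0.58 366 266 [ 0.845 -0.001] 0.369
side 0.75 365 246 [ 0.767 -0.263] 0.153
side 0.74 373 189 [ 0.842 -0.005] 0.365
side 0.72 296 189 [0.527 0.031] 0.336
side 0.65 308 348 [ 0.512 -0.63 ] 0.354
side 0.57 252 204 [ 0.341 -0.026] 0.384
side 0.55 260 154 [0.385 0.23 ] 0.572
[0.52812823 0.07130969 0.25854009] [-3.14055903e+00 -1.49903990e-03  2.97214890e+00]
```

View pics/d3.png

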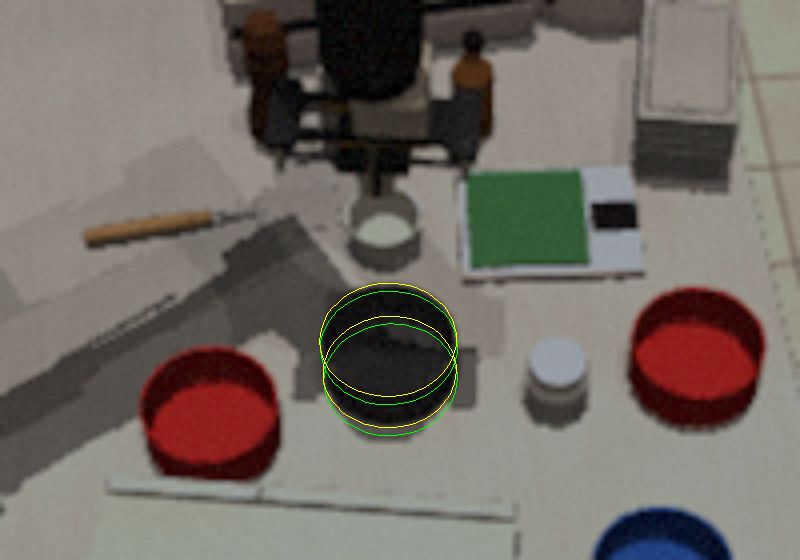

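View pics/s3.png

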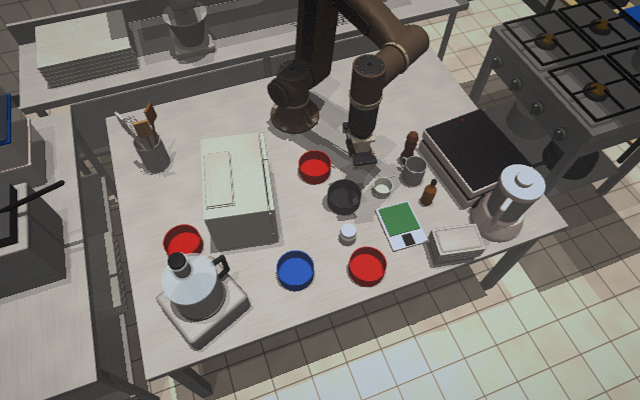

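>>> apply_moves(
  deltas="0.6 -4.5 0 0;0.7 -4.5 0 0;0.7 -4.5 0 0;0.7 -4.5 1.5 0;0.7 -4 1.5 0;0.6 -2.5 1.5 0;0 -1.1 1.3 0;0 0 0 0;0 0 0 0",
)

```text
t: 11.65
eef_pos: [0.4465, -0.1737, 0.2019]
ee_rot: [-3.141, 0.0, 2.972]
force: [0.2, -0.3, 0.6]
width: 0.0003
```

Run:
```python
from h import *
f=viewer.grab_frame("wrist");save("w4",f)
f=viewer.grab_frame("side");im=cv2.resize(f["image"][130:330,180:400],None,fx=3.3,fy=3,interpolation=cv2.INTER_CUBIC)
cv2.imwrite("pics/d4.png",im[:,:,::-1])
```

```text
(no output)
```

View pics/w4.png

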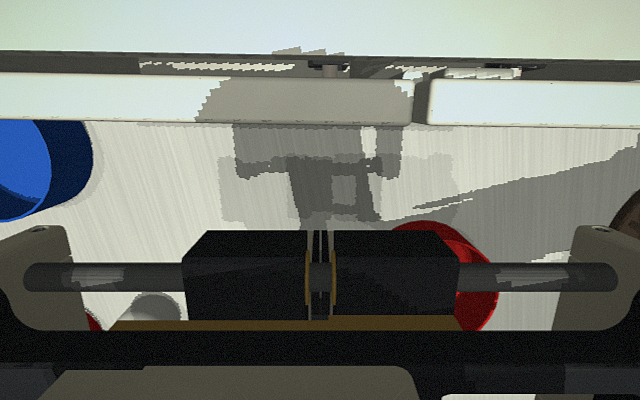

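View pics/d4.png

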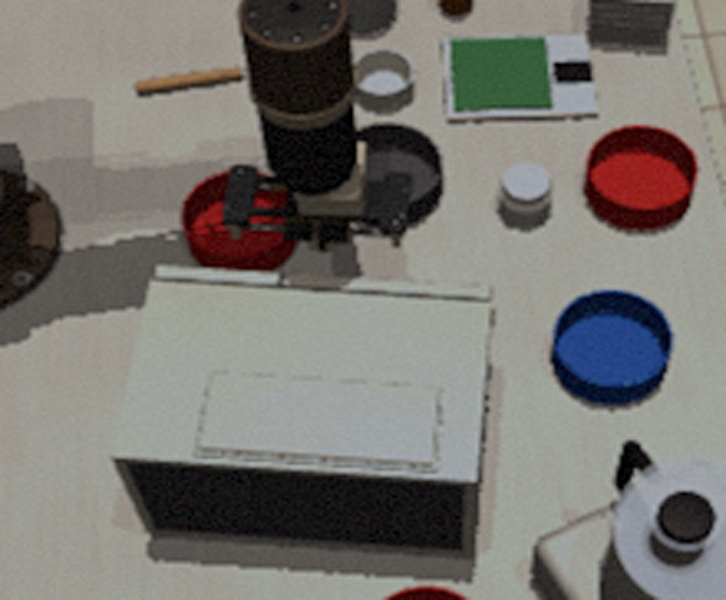

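Run:
```python
from h import *
f=viewer.grab_frame("wrist")
t=np.array([.986,-.168]);n=np.array([.168,.986])
e=readout.get_state()["eef_pos"];print(e)
for u,v in((412,124),(412,106),(320,122),(430,125),(100,118)):
    w=pix2plane(f,u,v,.248);d=w[:2]-e[:2];print((u,v),w.round(4),"along",(d@t).round(4),"n",(d@n).round(4))
im=cv2.resize(f["image"][40:150,300:460],None,fx=5,fy=5,interpolation=cv2.INTER_CUBIC);cv2.imwrite("pics/w4c.png",im[:,:,::-1])
```

```text
[ 0.44643423 -0.17348773  0.20207354]
(412, 124) [ 0.4034 -0.2357  0.248 ] along -0.032 n -0.0686
(412, 106) [ 0.4029 -0.2418  0.248 ] along -0.0315 n -0.0746
(320, 122) [ 0.4352 -0.2418  0.248 ] along 0.0004 n -0.0692
(430, 125) [ 0.3972 -0.2343  0.248 ] along -0.0383 n -0.0682
(100, 118) [ 0.511  -0.2561  0.248 ] along 0.0776 n -0.0706
```

View pics/w4c.png

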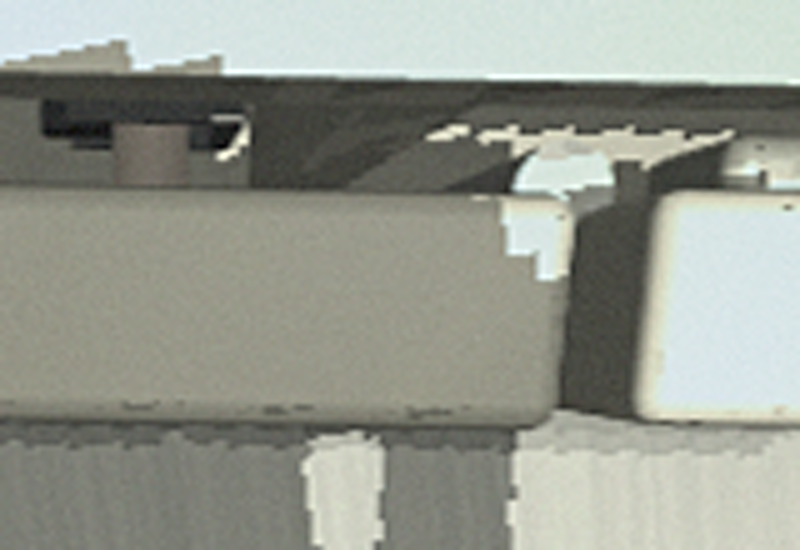

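>>> apply_moves(
  deltas="0 -3 0 0;0 -2 0 0;0 -0.4 0 0;0 -0.2 0 0;0 -0.2 0 0;0 0 0 0",
)

```text
t: 12.55
eef_pos: [0.4363, -0.2301, 0.2017]
ee_rot: [3.14, 0.0, 2.972]
force: [-1.1, 6.6, 3.0]
width: 0.0004
```

>>> apply_moves(
  deltas="0 -0.2 0 0;0 -0.15 0 0;0 0 0 0",
)

```text
t: 12.92
eef_pos: [0.4355, -0.233, 0.2017]
ee_rot: [3.14, 0.0, 2.972]
force: [-1.6, 8.6, 3.9]
width: 0.0004
```

>>> apply_moves(
  deltas="0 -0.15 0 0;0 -0.1 0 0;0 0 0 0",
)

```text
t: 13.3
eef_pos: [0.435, -0.2348, 0.2017]
ee_rot: [3.139, -0.0, 2.973]
force: [-2.2, 14.3, 5.6]
width: 0.0004
```

>>> apply_moves(
  deltas="0 -0.15 0 0;0 0 0 0",
)

```text
t: 13.55
eef_pos: [0.4351, -0.2348, 0.2017]
ee_rot: [3.136, 0.0, 2.973]
force: [-2.5, 23.1, 9.1]
width: 0.0005
```

At the stop: the force is rising with no further motion. I'll back off quickly so the door can spring out.

>>> apply_moves(
  deltas="0 5 0 0;0 5 0 0;0 2 0 0;0 0 0 0;0 0 0 0;0 0 0 0",
)

```text
t: 14.3
eef_pos: [0.4548, -0.1209, 0.2015]
ee_rot: [-3.141, -0.0, 2.971]
force: [-0.4, 0.3, 0.3]
width: 0.0004
```

Run:
```python
from h import *
f=viewer.grab_frame("wrist");save("w5",f)
f=viewer.grab_frame("side");im=cv2.resize(f["image"][130:330,180:400],None,fx=3.3,fy=3,interpolation=cv2.INTER_CUBIC)
cv2.imwrite("pics/d5.png",im[:,:,::-1]);print(readout.get_state()["eef_pos"])
```

```text
[ 0.45483811 -0.12099365  0.20150447]
```

View pics/w5.png

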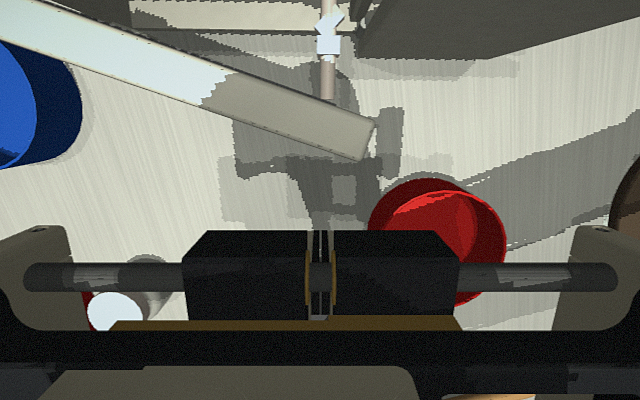

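View pics/d5.png

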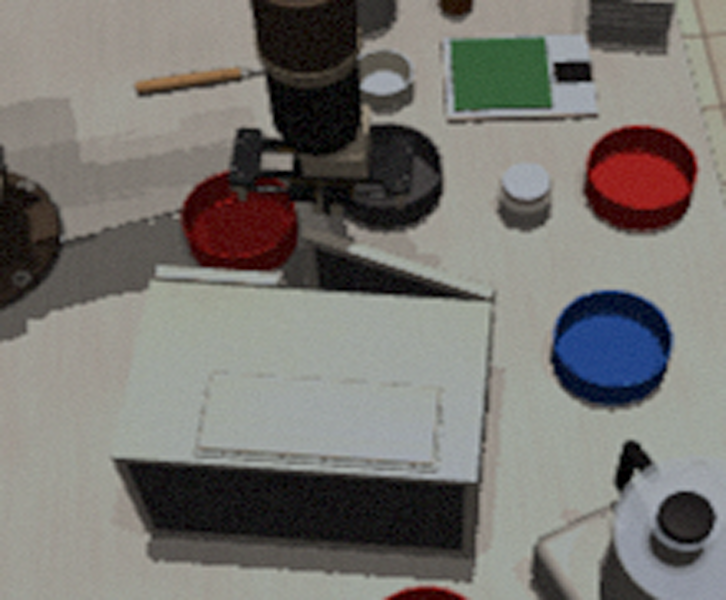

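Run:
```python
from h import *
f=viewer.grab_frame("wrist")
t=np.array([.986,-.168]);n=np.array([.168,.986]);h=np.array([.617,-.292])
e=readout.get_state()["eef_pos"][:2]
for u,v in((362,160),(374,124)):
    w=pix2plane(f,u,v,.248)[:2];d=w-h;print(w.round(4),"from hinge along",(d@t).round(4),"n",(d@n).round(4),"r",np.linalg.norm(d).round(3),np.arctan2(d@n,-d@t).round(3))
d=e-h;print("tcp",(d@t).round(4),(d@n).round(4))
```

```text
[ 0.4307 -0.1735] from hinge along -0.2036 n 0.0855 r 0.221 0.398
[ 0.4249 -0.1854] from hinge along -0.2073 n 0.0728 r 0.22 0.338
tcp -0.1886 0.1414
```

>>> apply_moves(
  deltas="0 0 -4 0;0 0 -3.2 0;0 0 0 0;-0.6 -3 0 0;-0.6 -3 0 0;-0.6 -3 0 0;-0.6 -2 0 0;0 -0.9 0 0;0 0 0 0;0 0 0 0",
)

```text
t: 15.7
eef_pos: [0.4584, -0.2413, 0.2735]
ee_rot: [3.141, -0.0, 2.972]
force: [-0.6, -0.5, -0.3]
width: 0.0004
```

```bash
cat > pos.py <<'E'
from h import *
t=np.array([.986,-.168]);n=np.array([.168,.986]);h=np.array([.617,-.292])
s=readout.get_state();d=s["eef_pos"][:2]-h
print("a",(d@t).round(4),"n",(d@n).round(4),"z",s["eef_pos"][2].round(3),"yaw",s["ee_rot"][2].round(3),"th_tool",(2.972-s["ee_rot"][2]).round(3),"F",s["force"].round(1),"t",s["t"])
E
python3 - <<'E'
exec(open("pos.py").read())
f=viewer.grab_frame("wrist");save("w6",f)
f=viewer.grab_frame("side");im=cv2.resize(f["image"][130:330,180:400],None,fx=3.3,fy=3,interpolation=cv2.INTER_CUBIC)
cv2.imwrite("pics/d6.png",im[:,:,::-1])
E
```

```text
a -0.1649 n 0.0234 z 0.273 yaw 2.972 th_tool 0.0 F [-0.6 -0.5 -0.3] t 15.7
```

View pics/w6.png

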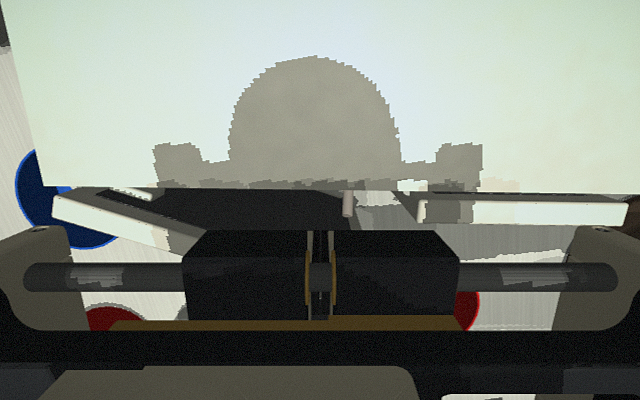

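View pics/d6.png

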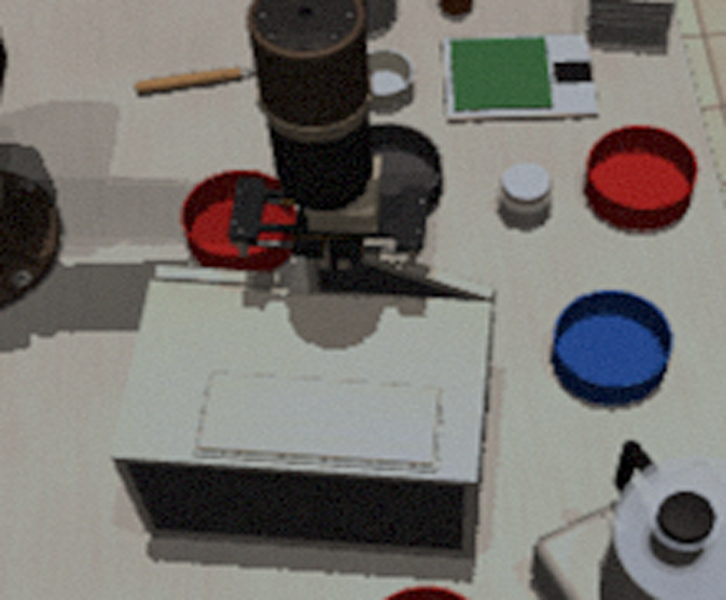

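>>> apply_moves(
  deltas="0 0 1.5 0;0 0 2 0;0 0 2 0;0 0 1.3 0;0 0 0 0.16;0 0 0 0.16;0 0 0 0;0 0 0 0",
)

```text
t: 16.8
eef_pos: [0.4585, -0.2417, 0.2054]
ee_rot: [-3.142, 0.0, 2.655]
force: [0.1, -0.5, 0.5]
width: 0.0005
```

```bash
python3 pos.py
```

```text
a -0.1647 n 0.023 z 0.205 yaw 2.655 th_tool 0.317 F [ 0.1 -0.5  0.5] t 16.8
```

>>> apply_moves(
  deltas="0 1 0 0;0 0.8 0 0;0 0.6 0 0.02;0 1 0 0.06;0 1.5 0 0.09;0 1.6 0 0.1;0 1.6 0 0.1;0 1.6 0 0.1;0 1 0 0.06;0 0 0 0",
)

```text
t: 18.05
eef_pos: [0.5244, -0.1582, 0.2053]
ee_rot: [-3.141, -0.0, 2.123]
force: [-0.7, 0.3, -0.1]
width: 0.0005
```

Run:
```python
exec(open("pos.py").read())
f=viewer.grab_frame("wrist");save("w7",f)
```

```text
a -0.1138 n 0.1164 z 0.205 yaw 2.123 th_tool 0.849 F [-0.7  0.3 -0.1] t 18.05
```

View pics/w7.png

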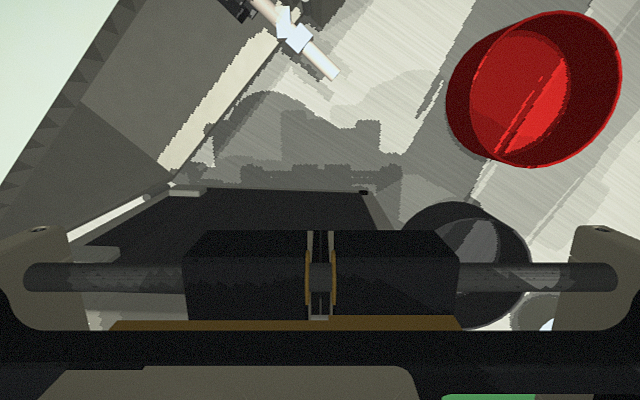

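>>> apply_moves(
  deltas="0 0.8 0 0.05;0 1.6 0 0.1;0 1.6 0 0.1;0 1.6 0 0.1;0 1.5 0 0.09;0 1 0 0.06;0 0.8 0 0.05;0 0.5 0 0.03;0 0 0 0;0 0 0 0",
)

```text
t: 19.35
eef_pos: [0.6122, -0.1316, 0.2056]
ee_rot: [3.141, -0.0, 1.542]
force: [0.1, 0.0, 1.2]
width: 0.0003
```

Run:
```python
exec(open("pos.py").read())
p=d@t,d@n;print("face angle if touching",np.arctan2(p[1],-p[0])+np.arcsin(.011/np.hypot(*p)))
f=viewer.grab_frame("wrist");save("w8",f)
f=viewer.grab_frame("side");im=cv2.resize(f["image"][130:330,180:400],None,fx=3.3,fy=3,interpolation=cv2.INTER_CUBIC)
cv2.imwrite("pics/d8.png",im[:,:,::-1])
```

```text
a -0.0317 n 0.1574 z 0.206 yaw 1.542 th_tool 1.43 F [0.1 0.  1.2] t 19.35
face angle if touching 1.4406538658623467
```

View pics/w8.png

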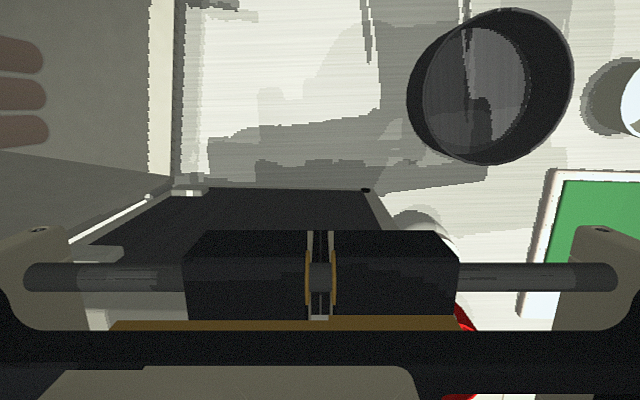

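View pics/d8.png

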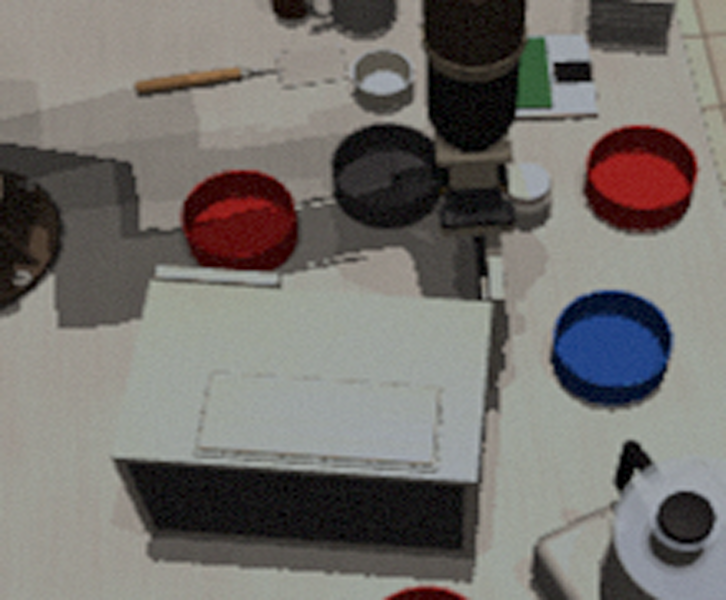

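>>> apply_moves(
  deltas="0 0.4 0 0.03;0 0.5 0 0.03;0 0.5 0 0.03;0 0.4 0 0.02;0 0.3 0 0.02;0 0 0 0;0 0 0 0;0 -1 0 0;0 -2 0 0;0 0 0 0",
)

```text
t: 20.7
eef_pos: [0.6023, -0.1283, 0.2061]
ee_rot: [3.141, -0.0, 1.412]
force: [-0.1, 0.0, 0.6]
width: 0.0004
```

>>> apply_moves(
  deltas="0 0 -3 0;0 0 -4 0;0 0 -4 0;0 -4 -3 0;0 -5 0 0;0 -5 0 0;0 -5 0 0;0 -3 0 0;0 0 0 0;0 0 0 0",
)

```text
t: 21.95
eef_pos: [0.3869, -0.0935, 0.346]
ee_rot: [3.14, -0.0, 1.412]
force: [0.6, -0.3, -0.8]
width: 0.0006
```

Run:
```python
exec(open("pos.py").read())
f=viewer.grab_frame("side");im=cv2.resize(f["image"][130:330,180:400],None,fx=3.3,fy=3,interpolation=cv2.INTER_CUBIC)
cv2.imwrite("pics/d9.png",im[:,:,::-1])
f=viewer.grab_frame("scene");save("s9",f);im=cv2.resize(f["image"][110:300,180:420],None,fx=3.3,fy=3.15,interpolation=cv2.INTER_CUBIC)
cv2.imwrite("pics/s9c.png",im[:,:,::-1])
```

```text
a -0.2602 n 0.157 z 0.346 yaw 1.412 th_tool 1.56 F [ 0.6 -0.3 -0.8] t 21.95
```

View pics/d9.png

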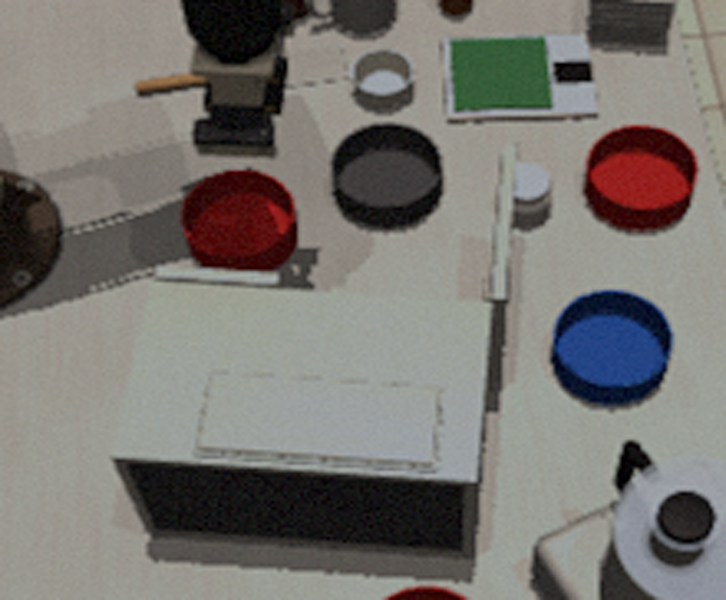

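View pics/s9c.png

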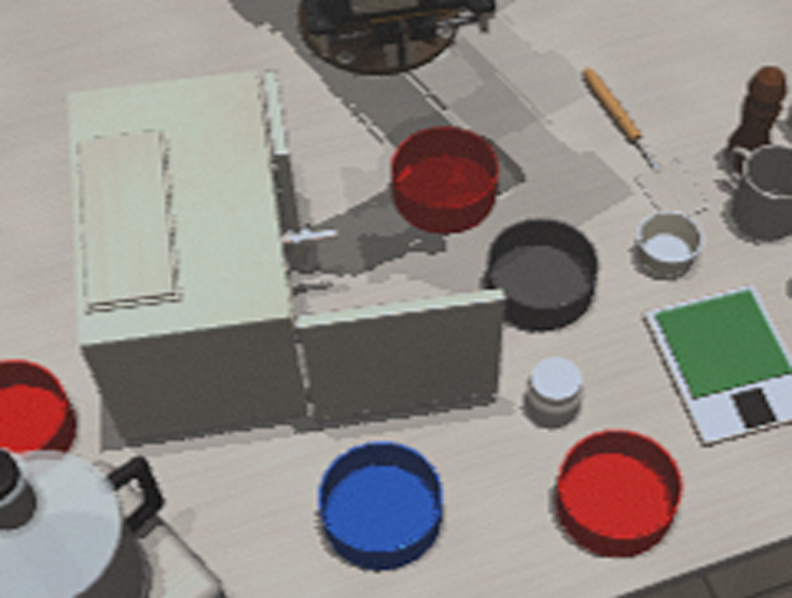

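Run:
```python
exec(open("pos.py").read())
for nm,a,b in(("side",(333.3,178.3),(329,229.3)),("scene",(333,202.7),(270.9,212.2))):
    f=viewer.grab_frame(nm)
    A,B=pix2plane(f,*a,.248)[:2],pix2plane(f,*b,.248)[:2];D=A-B
    print(nm,A.round(3),B.round(3),"angle",np.arctan2(D@n,-D@t).round(3),np.linalg.norm(D).round(3))
    for q in("tin","salt","ramekin","scale","spatula","jug"):
      for r in viewer.silhouettes(nm,q):
        if r["conf"]<.5: continue
        m=cv2.moments(r["region"].astype(np.uint8),True);u,v=m["m10"]/m["m00"],m["m01"]/m["m00"]
        print(q,pix2plane(f,u,v,dict(tin=.03,salt=.036,ramekin=.0225,scale=.01,spatula=.01,jug=.05)[q])[:2].round(3))
print(readout.get_state()["t"])
```

```text
a -0.2599 n 0.1571 z 0.345 yaw 1.411 th_tool 1.561 F [-0.4  0.2 -0.7] t 22.05
side [ 0.66  -0.083] [ 0.618 -0.294] angle 1.595 0.215
tin [ 0.34  -0.025]
tin [0.527 0.032]
tin [ 0.511 -0.63 ]
tin [ 0.766 -0.262]
tin [ 0.844 -0.004]
salt [ 0.702 -0.025]
ramekin [0.537 0.209]
scale [0.717 0.199]
scale [0.517 0.384]
spatula [0.396 0.245]
jug [0.515 0.352]
jug [0.647 0.362]
scene [ 0.666 -0.074] [ 0.628 -0.289] angle 1.575 0.218
tin [0.846 0.   ]
tin [ 0.498 -0.627]
tin [ 0.341 -0.026]
tin [ 0.767 -0.259]
tin [0.527 0.038]
salt [ 0.7  -0.02]
ramekin [0.533 0.21 ]
scale [0.725 0.204]
spatula [0.391 0.251]
jug [0.523 0.354]
22.75
```

Both views put the door at about 1.58 rad. The narrow door is shut, the bystanders haven't moved, and the hand is clear.

```bash
python3 -c "
from station import job
print(job.job_done())"
```

```text
the job is handed in; nothing more can be done
None
```

The job is done and handed in at about 22.8 s, with the wide door standing about square to the cupboard.

- **Tin:** I slid the dark tin along the worktop by pushing its wall from inside with the shut fingers. It now sits at about (0.527, 0.033), some 0.335 m from the hinge axis. The door was still shut at that point.
- **Catch:** I pressed the wide door in near its free edge until it met its stop, at about 23 N. I then took the hand off, and the door sprang ajar to about 0.34 rad.
- **Opening:** I lowered the fingertips behind the sprung edge at about 0.205 m height, pushed the door round slowly, then backed off and raised the hand clear.

**Last checks:**
- The door angle measured 1.595 rad in the side view and 1.575 rad in the scene view.
- The narrow door looks shut.
- The salt, ramekin, scale, spatula and jug, and the look-alike tins, were where they started within the few millimetres of scatter in the measurements.
- The mill and oil were only compared by eye in the pictures. They looked unmoved.
- No check failed. The one disagreement was about 6 mm between the two views on the tin's final position, and both put it outside 0.30 m.

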